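Swipe test of a touch-control unit

ROBOT

A 6-joint arm with a two-finger parallel gripper is mounted at the origin on the work surface. World frame = base frame: x ahead of the robot, y to its left, z up, the work surface at z = 0. Lengths are in m, angles in rad, forces in N, time in s.
With the tool pointing down it reaches from about 0.35 to 0.775 m from the base axis. Payload 5.5 kg.
Tool frame: the origin (TCP) lies on the mounting face of the last link; the fingertips stand 173 mm ahead of it and the grasp point (between the pads) lies 155 mm ahead of it; z points along the fingers, y is the direction in which the jaws open and shut (so a half turn about z gives the same grasp; the last joint's range is limited). The gripper opens to 85 mm and grips with 20 to 120 N. Pads are 22 mm wide; open, the fingers measure 114 mm over their backs; the gripper's body (76 mm by 85 mm) begins 54 mm behind the grasp point. The pads swing forward as they close: fully open they stand 13 mm farther back than shut.
Start: joints at [-1.367, 0.313, 0.046, 1.304, 0, 1.431], TCP at [0.194, -0.541, 0.405] pointing down, gripper open.
Joint ranges: [-2.76, 2.76], [-0.86, 1.69], [-1.03, 1.26], [-2.2, 2.34], [-1.47, 1.5], [-3.14, 3.14]. Speed limits (rad/s): [2.57, 2.57, 3.14, 3.14, 3.14, 3.14].

INTERFACE

Orientations are given as a unit quaternion [w, x, y, z].
In Python, from workcell import get_state, eyes, env gives the robot as it stands. The module is installed in compiled form; this text tells all that it offers.
- The arm moves only by the tool carry_out, never from a script. Its argument "motion" is a list of rows, each an object of numbers: "jaw": the opening, from -1 (shut) to 1 (fully open); "tx", "ty", "tz": the shift along the tool's x, y, z in cm; "wx", "wy", "wz": the turn, a rotation vector about the tool's x, y, z in degrees. In form: [{"jaw": .., "tx": .., "ty": .., "tz": .., "wx": .., "wy": .., "wz": ..}, ...]. A call has 1 to 20 rows; each row shifts and turns the commanded pose from where the row before left it, along the tool's axes as they then stand; what a row does not reach is not made up. A row lasts 1/8 s, in which the tool goes at most 62.5 mm and 10.7 degrees, less where a joint would pass 70% of its speed; a pose out of reach is approached as far as the arm can. A call with a gripper value outside its range is refused whole. The fingers move at their own pace and stop on an object; "force" is the grip in N (left out, the last holds). Time passes only in rows, so rows that do not move let the fingers close. It gives the time, the measured TCP pose, the force and the opening at its end, in the units of the state.
- get_state(): the state, without advancing time (a new reading comes with each control period).
- eyes.read_camera(name): name is "scene" or "top" or "wrist"; returns the picture (480x640x3 uint8, blue, green, red); there is no depth.
- eyes.calibration(name): a dict with "K" (3x3 intrinsics, pixels), "camera_from_world" (4x4, takes a point from world to camera coordinates). Camera axes: x right, y up, looking along -z (the intrinsics and any distortion apply to the point x, -y, -z); pixel columns grow to the right and rows downward; lengths in m; the calibration is good to about 2 mm. A picture is of the moment at which its call begins: read the wrist's pose just before it. calibration takes no time and is no camera call; for the wrist camera it gives the pose at the moment of the call.
- env.hand_in(): hands the job in, once; it reports no verdict.
The state is a dict: "clock": time; "joint_pos": joint angles; "qvel": joint speeds; "tau": joint torques, N m; "tcp_pos": TCP position; "orientation": TCP orientation; "wrist_force": force on the tool from outside, world axes, zero at the start; "ft_torque": the same for the moment, N m; "finger_gap": finger opening in m.
Only numpy, scipy, OpenCV 4.12 (cv2) and the standard library are available. Lean on these libraries where they do the work, as an engineer would, in place of code of your own. Each camera call takes 0.05 s, during which the arm holds its last target.

TASK

Test the level slider of the white touch-control unit: lightly run a fingertip along the curved scale on its black glass, over every mark in order from the smallest to the big orange one, and finish still resting the fingertip lightly on the orange mark: the program ends while holding that touch. Press so gently that the sprung glass never goes down to its stop, and keep off the two round keys. Pick nothing up, and leave the unit and everything around it where it is.

Things in the scene. Friction and masses are not known exactly. Their poses are not given: they have to be found in the camera images.
- unit: touch-control unit: low white housing, loose on rubber feet, 1.3 to 1.8 kg. Origin on the bench under the middle of its black glass cover; z up; x across the housing (+-75 mm), y along it (-120 to 178 mm). Glass: x +-61, y +-106 mm, top 55 mm above the bench and 10 mm above the housing round it. At y 112 to 175 mm a shallow black parts tray, floor at 39 mm.
- glass (a joint): how far the black glass cover is pressed down on its springs, m: 0 untouched, stop at 0.010. It goes straight down without tipping, gives way at about 0.9 N and then adds about 0.6 N per mm (2.7 N at 3 mm, 5.7 N at 8 mm).
- keys: the two round touch keys of the glass, grey rings 20 mm wide with a red (y -26 mm) and a green (y +26 mm) dot, both at x -42 mm of the unit, 1.5 mm proud of the glass, inside the bow of the scale. Origin: middle of the glass top. Not to be touched.
- mark1: scale field 1 of 7: dark grey, 28 mm across the scale (its x), 42 mm along it (its y; -y leads towards mark 7), with a printed white bar 6 x 10 mm in its middle. Origin: middle of its top face, 56.5 mm above the bench, 1.5 mm proud of the glass. The smallest bar, at the tray's end of the glass.
- mark2: scale field 2 of 7: dark grey, 28 mm across the scale (its x), 24 mm along it (its y; -y leads towards mark 7), with a printed white bar 9 x 10 mm in its middle. Origin: middle of its top face, 56.5 mm above the bench, 1.5 mm proud of the glass.
- mark3: scale field 3 of 7: dark grey, 28 mm across the scale (its x), 24 mm along it (its y; -y leads towards mark 7), with a printed white bar 12 x 10 mm in its middle. Origin: middle of its top face, 56.5 mm above the bench, 1.5 mm proud of the glass.
- mark4: scale field 4 of 7: dark grey, 28 mm across the scale (its x), 24 mm along it (its y; -y leads towards mark 7), with a printed white bar 15 x 10 mm in its middle. Origin: middle of its top face, 56.5 mm above the bench, 1.5 mm proud of the glass. The fields join end to end in an arc, radius 110 mm at mid-width, about x -85, y 0 mm of the unit.
- mark5: scale field 5 of 7: dark grey, 28 mm across the scale (its x), 24 mm along it (its y; -y leads towards mark 7), with a printed white bar 18 x 10 mm in its middle. Origin: middle of its top face, 56.5 mm above the bench, 1.5 mm proud of the glass.
- mark6: scale field 6 of 7: dark grey, 28 mm across the scale (its x), 24 mm along it (its y; -y leads towards mark 7), with a printed white bar 21 x 10 mm in its middle. Origin: middle of its top face, 56.5 mm above the bench, 1.5 mm proud of the glass.
- mark7: scale field 7 of 7: dark grey, 28 mm across the scale (its x), 42 mm along it (its y; -y leads towards mark 7), with a printed orange bar 24 x 10 mm in its middle. Origin: middle of its top face, 56.5 mm above the bench, 1.5 mm proud of the glass. The full end of the scale.
- pot: open cardboard pot of wire clippings, 72 mm wide, 60 mm high, beside the unit; origin under its centre; to be left alone
- reel: blue reel of solder standing on its flange beside the unit, 54 mm wide, 40 mm high; origin under its centre; to be left alone
- flux: small amber bottle with a red cap beside the unit, 32 mm wide, 70 mm high; origin under its centre; to be left alone
- board_a: loose blue circuit board beside the unit with a black wheel and green, red and black terminal blocks, 56 x 46 mm, 14 mm high; origin under its centre; to be left alone
- board_b: another such board, away to the robot's right; to be left alone
- driver: screwdriver with a green handle, 170 mm long, 17 mm high, lying away to the robot's left; origin under its middle; to be left alone
- cap: loose black knob cap, 28 mm wide, 14 mm high, lying in the unit's parts tray; origin under its centre; to be left alone

How it is judged:
On the way, in this order (a step that is already met when the one before it is completed fails the run):
1. the fingertip comes onto mark 1, before it reaches mark 2 (contact force between the fingers and mark1 above 0.15 N and contact force between the fingers and mark2 below 0.05 N), for 0.04 s.
2. the fingertip comes onto mark 2, before it reaches mark 3 (contact force between the fingers and mark2 above 0.15 N and contact force between the fingers and mark3 below 0.05 N), for 0.04 s.
3. the fingertip comes onto mark 3, before it reaches mark 4 (contact force between the fingers and mark3 above 0.15 N and contact force between the fingers and mark4 below 0.05 N), for 0.04 s.
4. the fingertip comes onto mark 4, before it reaches mark 5 (contact force between the fingers and mark4 above 0.15 N and contact force between the fingers and mark5 below 0.05 N), for 0.04 s.
5. the fingertip comes onto mark 5, before it reaches mark 6 (contact force between the fingers and mark5 above 0.15 N and contact force between the fingers and mark6 below 0.05 N), for 0.04 s.
6. the fingertip comes onto mark 6, before it reaches mark 7 (contact force between the fingers and mark6 above 0.15 N and contact force between the fingers and mark7 below 0.05 N), for 0.04 s.
7. the fingertip comes onto mark 7, the orange one (contact force between the fingers and mark7 above 0.3 N), for 0.1 s.
At the end, for the whole second after the job is handed in: a fingertip rests on the orange mark 7 with more than 0.3 N, the glass pressed down but less than 9.7 mm, off its stop, the keys untouched, the unit at rest within 15 mm and every other thing within 20 mm of where it started (contact force between the fingers and mark7 above 0.3 N and value of joint glass between 0.0003 and 0.0097 m and contact force between the fingers and keys below 0.2 N and linear speed of unit below 0.02 m/s and distance of unit from where it was at the start of the episode below 0.015 m and distance of each of pot, reel, flux, board_a, board_b, driver, cap from where it was at the start of the episode below 0.02 m); the arm keeps its last pose, push and grip.
It fails at once if the glass is pressed down to its stop (more than 9.7 mm of its 10 mm) (value of joint glass above 0.0097 m).
It fails at once if a round key is touched (contact force between the fingers and keys above 0.2 N).
It fails at once if the unit is pushed, lifted or tipped (more than 15 mm or 0.1 rad) (distance of unit from where it was at the start of the episode above 0.015 m or angle between unit's own z axis and vertical above 0.1 rad).
It fails at once if a thing beside the unit or on the bench is picked up, pushed or knocked (more than 20 mm) (distance of any of pot, reel, flux, board_a, board_b, driver, cap from where it was at the start of the episode above 0.02 m).
It also fails if it takes over 43 s, if anything falls off the work surface, if the arm or the gripper's body presses on something with over 40 N, if the wrist force passes 120 N, or if a joint passes its speed limit or range.

## Working session

There is one attempt and no reset: what is moved stays moved. The work goes in short steps, Python scripts to look and compute and a tool call to move; the robot and the scene stay as the last step left them, time stands still between calls to the robot, and variables do not carry over. Pictures are saved under pics/ and viewed, and the job is handed in when it is done.

Besides the shell and the picture viewer there is one more tool, called after "Request:" as name([rows], argument=value, ...), one row to a line, values as JSON. carry_out: Moves the arm, as the interface text tells. Its arguments: {"type":"object","properties":{"motion":{"type":"array"},"force":{"type":"number"}},"required":["motion"]}

```bash
mkdir -p pics; python3 - <<'E'
from workcell import get_state, eyes, env
import cv2
s=get_state();print(s)
for n in("scene","top"):
    cv2.imwrite(f"pics/{n}0.png",eyes.read_camera(n));c=eyes.calibration(n);print(n,c)
E
```

```text
{'clock': 0.0, 'joint_pos': array([-1.36657884e+00,  3.14010255e-01,  4.49690209e-02,  1.30360853e+00,
        1.14722745e-05,  1.43119230e+00]), 'qvel': array([ 1.40433674e-03, -6.02288393e-04, -3.54985194e-04,  3.30499634e-05,
       -7.18168495e-04,  2.15024494e-04]), 'tau': array([-8.32121132e-04, -4.80628717e+01,  2.98530489e+01,  1.91867998e-02,
       -2.34776508e-04, -1.45406950e-06]), 'tcp_pos': array([ 0.19377419, -0.54115175,  0.40379891]), 'orientation': array([-9.26421247e-04,  9.85259279e-01,  1.71065174e-01, -2.42009263e-05]), 'wrist_force': array([ 0.52256621, -0.52821992,  0.11632266]), 'ft_torque': array([-0.01206092,  0.02476645, -0.01587118]), 'finger_gap': 0.08528155635831172}
scene {'K': array([[540.92381612,   0.        , 325.72207374],
       [  0.        , 540.92381612, 239.7666925 ],
       [  0.        ,   0.        ,   1.        ]]), 'camera_from_world': array([[-0.83909917,  0.5439621 , -0.0042212 ,  0.49408649],
       [-0.27760842, -0.42153108,  0.86327581,  0.09068099],
       [ 0.46780996,  0.72554585,  0.50471483, -1.57801732],
       [ 0.        ,  0.        ,  0.        ,  1.        ]])}
top {'K': array([[529.38800899,   0.        , 321.09703723],
       [  0.        , 529.38800899, 243.1783078 ],
       [  0.        ,   0.        ,   1.        ]]), 'camera_from_world': array([[ 0.0025544 , -0.9999917 ,  0.0031743 ,  0.01396952],
       [ 0.99142736,  0.00294717,  0.1306258 , -0.5641173 ],
       [-0.13063407,  0.00281341,  0.99142666, -1.14359095],
       [ 0.        ,  0.        ,  0.        ,  1.        ]])}
```

View pics/scene0.png

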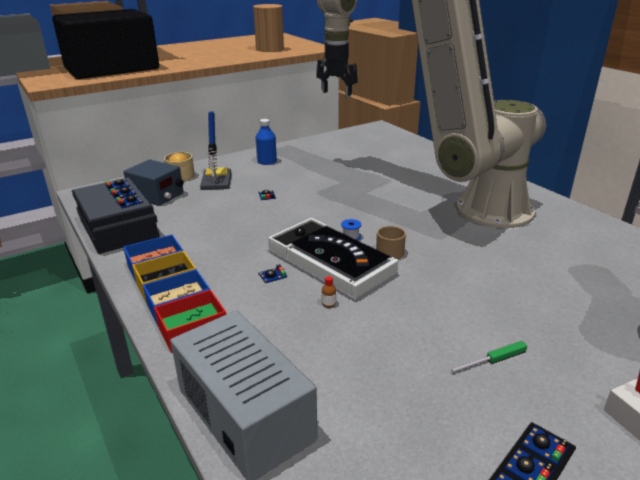

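View pics/top0.png

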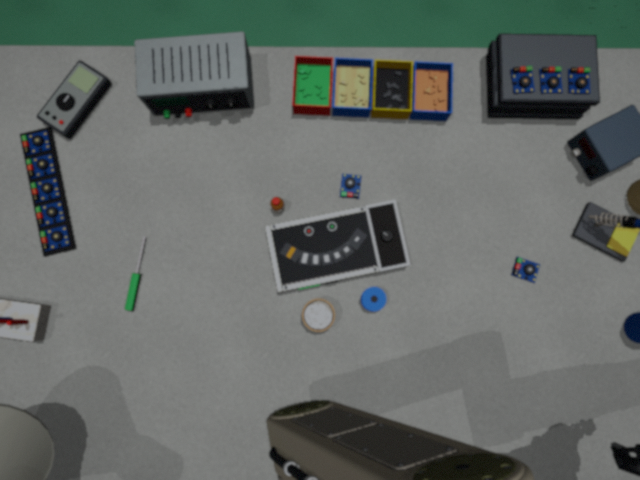

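```bash
cat > h.py <<'E'
import numpy as np,cv2
from workcell import get_state, eyes, env
def ray(c,px):
    K=c["K"];T=c["camera_from_world"];R=T[:3,:3];t=T[:3,3]
    d=np.array([(px[0]-K[0,2])/K[0,0],-(px[1]-K[1,2])/K[1,1],-1.])
    return -R.T@t,R.T@d
def onplane(c,px,z):
    o,d=ray(c,px);return o+d*(z-o[2])/d[2]
def proj(c,P):
    T=c["camera_from_world"];p=T[:3,:3]@np.asarray(P)+T[:3,3]
    return c["K"][0,0]*p[0]/-p[2]+c["K"][0,2],c["K"][1,1]*(-p[1])/-p[2]+c["K"][1,2]
A=np.array([81,48,24,0,-24,-48,-81])/110
MARK=np.c_[-85+110*np.cos(A),110*np.sin(A)]/1000
def kabsch(U,W):
    uc,wc=U.mean(0),W.mean(0);a=U-uc;b=W-wc
    th=np.arctan2((a[:,0]*b[:,1]-a[:,1]*b[:,0]).sum(),(a*b).sum())
    R=np.array([[np.cos(th),-np.sin(th)],[np.sin(th),np.cos(th)]])
    return th,R,wc-R@uc
E
python3 - <<'E'
from h import *
im=cv2.imread("pics/top0.png")
cv2.imwrite("pics/topc.png",cv2.resize(im[190:300,255:420],None,fx=4.8,fy=4.8,interpolation=cv2.INTER_CUBIC))
E
```

```text
(no output)
```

View pics/topc.png

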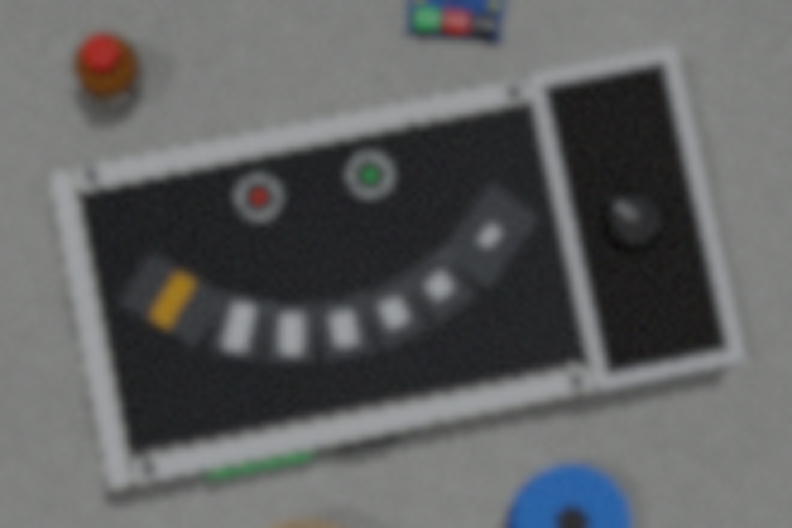

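The crop shows the whole scale: mark 1 near crop (489,237), the orange bar near (172,300), red key (259,197), green key (369,175). Next I'll fit the unit's pose.

```bash
python3 - <<'E'
from h import *
im=cv2.imread("pics/top0.png");c=eyes.calibration("top")
big=cv2.imread("pics/topc.png")
seed=[(489,237),(439,286),(395,314),(344,329),(292,333),(238,328),(172,300)]
g=big.max(2).astype(float)
W=[]
for s in seed:
    m=np.zeros(g.shape,np.uint8);cv2.circle(m,s,32,1,-1)
    mm=((g>120)&(m>0)).astype(np.uint8)
    n,l,st,ce=cv2.connectedComponentsWithStats(mm);k=l[s[1],s[0]] or 1+st[1:,4].argmax()
    x,y=ce[k];px=((x+.5)/4.8-.5+255,(y+.5)/4.8-.5+190);W.append(onplane(c,px,.0565)[:2])
for s in [(259,197),(369,175)]:
    W.append(onplane(c,((s[0]+.5)/4.8-.5+255,(s[1]+.5)/4.8-.5+190),.0565)[:2])
W=np.array(W);U=np.r_[MARK,[[-.042,-.026],[-.042,.026]]]
th,R,t=kabsch(U,W);print(np.degrees(th),t);print(((U@R.T+t)-W)*1000);print(U@R.T+t)
for n,p in [("flux",(276,204)),("pot",(317,317)),("reel",(373,299))]:print(n,onplane(c,p,.055))
E
```

```text
-168.28362106069034 [0.55335075 0.00948171]
[[ 0.00714883  0.08836457]
 [-0.23395958  0.13773753]
 [ 0.01170757 -0.0436459 ]
 [ 0.05726671  0.04409316]
 [ 0.12852354 -0.01192754]
 [ 0.01483685 -0.10216172]
 [-0.11597858 -0.09371879]
 [-0.03092861  0.2438504 ]
 [ 0.16138329 -0.26259171]]
[[ 0.57177887 -0.06214428]
 [ 0.54840529 -0.03902432]
 [ 0.53626015 -0.01837937]
 [ 0.52887163  0.00440503]
 [ 0.52659007  0.02824854]
 [ 0.52952364  0.05202064]
 [ 0.54177537  0.08252887]
 [ 0.58919592  0.04346881]
 [ 0.59975542 -0.00744776]]
flux [0.64900371 0.11577156 0.055     ]
pot [0.40113628 0.02400247 0.055     ]
reel [ 0.44006418 -0.09717097  0.055     ]
```

Request:
carry_out([
  {"jaw": -1,"wz": -6.2},
  {"jaw": -1,"wz": -6.2},
  {"jaw": -1,"wz": -6.2},
  {"jaw": -1,"wz": -6.2},
  {"jaw": -1,"wz": -6.2},
  {"jaw": -1,"wz": -6.2},
  {"jaw": -1,"wz": -6.2},
  {"jaw": -1,"wz": -6.2},
  {"jaw": -1,"wz": -6.2},
  {"jaw": -1,"wz": -6.2},
  {"jaw": -1,"wz": -6.2},
  {"jaw": -1,"wz": -6.2},
  {"jaw": -1,"wz": -6.2},
  {"jaw": -1,"wz": -6.2},
  {"jaw": -1,"wz": -6.2},
  {"jaw": -1,"wz": -6.2},
  {"jaw": -1,"wz": -6.2},
  {"jaw": -1,"wz": -6.2},
  {"jaw": -1,"wz": -6.2},
  {"jaw": -1,"wz": -6.2},
], force=30)

```text
invalid input at $.motion[0]: expected keys jaw, tx, ty, tz, wx, wy, wz
```

Request:
carry_out([
  {"jaw": -1,"tx": 0,"ty": 0,"tz": 0,"wx": 0,"wy": 0,"wz": -6.2},
  {"jaw": -1,"tx": 0,"ty": 0,"tz": 0,"wx": 0,"wy": 0,"wz": -6.2},
  {"jaw": -1,"tx": 0,"ty": 0,"tz": 0,"wx": 0,"wy": 0,"wz": -6.2},
  {"jaw": -1,"tx": 0,"ty": 0,"tz": 0,"wx": 0,"wy": 0,"wz": -6.2},
  {"jaw": -1,"tx": 0,"ty": 0,"tz": 0,"wx": 0,"wy": 0,"wz": -6.2},
  {"jaw": -1,"tx": 0,"ty": 0,"tz": 0,"wx": 0,"wy": 0,"wz": -6.2},
  {"jaw": -1,"tx": 0,"ty": 0,"tz": 0,"wx": 0,"wy": 0,"wz": -6.2},
  {"jaw": -1,"tx": 0,"ty": 0,"tz": 0,"wx": 0,"wy": 0,"wz": -6.2},
  {"jaw": -1,"tx": 0,"ty": 0,"tz": 0,"wx": 0,"wy": 0,"wz": -6.2},
  {"jaw": -1,"tx": 0,"ty": 0,"tz": 0,"wx": 0,"wy": 0,"wz": -6.2},
  {"jaw": -1,"tx": 0,"ty": 0,"tz": 0,"wx": 0,"wy": 0,"wz": -6.2},
  {"jaw": -1,"tx": 0,"ty": 0,"tz": 0,"wx": 0,"wy": 0,"wz": -6.2},
  {"jaw": -1,"tx": 0,"ty": 0,"tz": 0,"wx": 0,"wy": 0,"wz": -6.2},
  {"jaw": -1,"tx": 0,"ty": 0,"tz": 0,"wx": 0,"wy": 0,"wz": -6.2},
  {"jaw": -1,"tx": 0,"ty": 0,"tz": 0,"wx": 0,"wy": 0,"wz": -6.2},
  {"jaw": -1,"tx": 0,"ty": 0,"tz": 0,"wx": 0,"wy": 0,"wz": -6.2},
  {"jaw": -1,"tx": 0,"ty": 0,"tz": 0,"wx": 0,"wy": 0,"wz": -6.2},
  {"jaw": -1,"tx": 0,"ty": 0,"tz": 0,"wx": 0,"wy": 0,"wz": -6.2},
  {"jaw": -1,"tx": 0,"ty": 0,"tz": 0,"wx": 0,"wy": 0,"wz": -6.2},
  {"jaw": -1,"tx": 0,"ty": 0,"tz": 0,"wx": 0,"wy": 0,"wz": -6.2},
], force=30)

```text
clock: 2.6
tcp_pos: [0.1938, -0.5412, 0.4042]
orientation: [-0.0, 0.31, 0.951, 0.0]
wrist_force: [-0.1, -0.7, 0.6]
finger_gap: 0.0001
```

```bash
cat >> h.py <<'E'
from scipy.spatial.transform import Rotation as Ro
TH=np.radians(-168.28);Tu=np.array([.55335,.00948])
TILT=8.0;TIP=np.array([-.011,0,.173])
def target(A,zc,tilt=None):
    """TCP pose with trailing edge at arc param A (rad) at height zc"""
    tilt=TILT if tilt is None else tilt
    R2=np.array([[np.cos(TH),-np.sin(TH)],[np.sin(TH),np.cos(TH)]])
    p=R2@np.array([-.085+.110*np.cos(A),.110*np.sin(A)])+Tu
    yaw=TH+A+np.pi
    y=np.array([np.cos(yaw),np.sin(yaw),0]);z=np.array([0,0,-1.]);x=np.cross(y,z)
    R=Ro.from_matrix(np.c_[x,y,z])*Ro.from_rotvec([0,np.radians(tilt),0])
    return np.r_[p,zc]-R.apply(TIP),R
def cur():
    s=get_state();q=s["orientation"];return s,s["tcp_pos"],Ro.from_quat([q[1],q[2],q[3],q[0]])
def delta(P0,R0,P1,R1):
    return R0.inv().apply(P1-P0)*100,(R0.inv()*R1).as_rotvec(degrees=True)
def report():
    s,P,R=cur();print("clock %.2f tcp"%s["clock"],P.round(4),"F",s["wrist_force"].round(2),"gap",round(s["finger_gap"],4),"q",np.degrees(s["joint_pos"]).round(1))
    e=P+R.apply(TIP);R2=np.array([[np.cos(TH),-np.sin(TH)],[np.sin(TH),np.cos(TH)]])
    u=R2.T@(e[:2]-Tu)+[.085,0];print("edge world",e.round(4),"radius %.1f mm arc s %.1f mm"%(np.hypot(*u)*1e3,np.arctan2(u[1],u[0])*110),"tool axes",R.as_matrix().round(3).tolist())
    return P,R
E
python3 - <<'E'
from h import *
P,R=report()
P1,R1=target(81/110,.0565+.05,0);print(P1,*delta(P,R,P1,R1))
E
```

```text
clock 2.60 tcp [ 0.1938 -0.5412  0.4042] F [-0.1  -0.66  0.62] gap 0.0001 q [-78.3  18.    2.6  74.7  -0.  -42.2]
edge world [ 0.2026 -0.5475  0.2311] radius 719.8 mm arc s 79.1 mm tool axes [[-0.808, 0.589, -0.0], [0.589, 0.808, 0.001], [0.001, 0.001, -1.0]]
[ 0.56289357 -0.0556653   0.2795    ] [-1.22642293 60.97461955 12.50930521] [ 0.04240759 -0.04694237 -0.00967383]
```

Request:
carry_out([
  {"jaw": -1,"tx": -0.1,"ty": 4,"tz": 0,"wx": 0,"wy": 0,"wz": 0},
  {"jaw": -1,"tx": -0.1,"ty": 4,"tz": 0,"wx": 0,"wy": 0,"wz": 0},
  {"jaw": -1,"tx": -0.1,"ty": 4,"tz": 0,"wx": 0,"wy": 0,"wz": 0},
  {"jaw": -1,"tx": -0.1,"ty": 4,"tz": 0,"wx": 0,"wy": 0,"wz": 0},
  {"jaw": -1,"tx": -0.1,"ty": 4,"tz": 0,"wx": 0,"wy": 0,"wz": 0},
  {"jaw": -1,"tx": -0.1,"ty": 4,"tz": 0,"wx": 0,"wy": 0,"wz": 0},
  {"jaw": -1,"tx": -0.1,"ty": 4,"tz": 0,"wx": 0,"wy": 0,"wz": 0},
  {"jaw": -1,"tx": -0.1,"ty": 4,"tz": 0.5,"wx": 0,"wy": 0,"wz": 0},
  {"jaw": -1,"tx": -0.1,"ty": 4,"tz": 0.5,"wx": 0,"wy": 0,"wz": 0},
  {"jaw": -1,"tx": -0.1,"ty": 4,"tz": 0.5,"wx": 0,"wy": 0,"wz": 0},
  {"jaw": -1,"tx": -0.1,"ty": 4,"tz": 0.5,"wx": 0,"wy": 0,"wz": 0},
  {"jaw": -1,"tx": -0.1,"ty": 4,"tz": 0.5,"wx": 0,"wy": 0,"wz": 0},
  {"jaw": -1,"tx": 0,"ty": 4,"tz": 0.5,"wx": 0,"wy": 0,"wz": 0},
  {"jaw": -1,"tx": 0,"ty": 4,"tz": 0.5,"wx": 0,"wy": 0,"wz": 0},
  {"jaw": -1,"tx": 0,"ty": 4,"tz": 0.5,"wx": 0,"wy": 0,"wz": 0},
  {"jaw": -1,"tx": 0,"ty": 1,"tz": 0.5,"wx": 0,"wy": 0,"wz": 0},
  {"jaw": -1,"tx": 0,"ty": 0,"tz": 0,"wx": 0,"wy": 0,"wz": 0},
  {"jaw": -1,"tx": 0,"ty": 0,"tz": 0,"wx": 0,"wy": 0,"wz": 0},
])

```text
clock: 4.85
tcp_pos: [0.5641, -0.0576, 0.3597]
orientation: [-0.0, 0.312, 0.95, -0.0]
wrist_force: [0.4, 0.1, -0.2]
finger_gap: 0.0001
```

```bash
python3 - <<'E'
from h import *
P,R=report()
P1,R1=target(86/110,.0565+.03,8);print(P1,*delta(P,R,P1,R1))
cv2.imwrite("pics/w1.png",eyes.read_camera("wrist"));cv2.imwrite("pics/t1.png",eyes.read_camera("top")[150:350,200:460].repeat(3,0).repeat(3,1)[:600,:780])
E
```

```text
clock 4.85 tcp [ 0.5641 -0.0576  0.3597] F [ 0.4   0.14 -0.17] gap 0.0001 q [-13.9  18.   -3.6  68.4  -0.   22.4]
edge world [ 0.5729 -0.0642  0.1866] radius 111.1 mm arc s 83.1 mm tool axes [[-0.805, 0.593, -0.001], [0.593, 0.805, -0.0], [0.0, -0.001, -1.0]]
[ 0.58688451 -0.07227111  0.25934728] [-2.70393096  0.17738407 10.02932184] [ 0.16584548  7.97829383 -2.87110992]
```

View pics/w1.png

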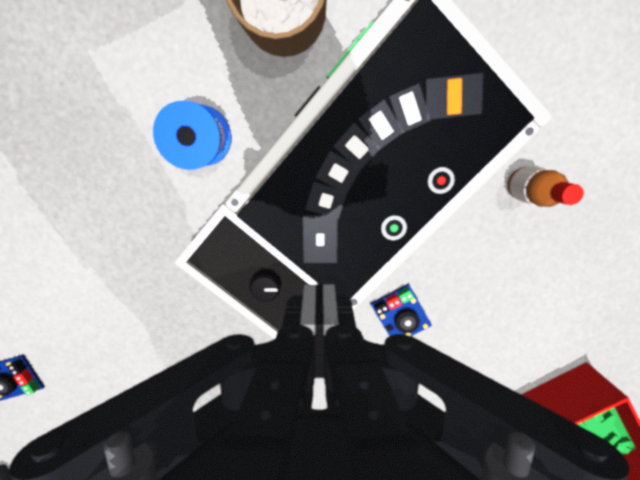

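The wrist view shows the shut fingertips at about (320,300) and mark 1's bar at (320,240). The orange bar is at (455,97), with the keys at (441,181) and (394,228). I'll cross-check the fit from this view.

```bash
python3 - <<'E'
from h import *
c=eyes.calibration("wrist");im=cv2.imread("pics/w1.png")
hsv=cv2.cvtColor(im,cv2.COLOR_BGR2HSV);g=im.max(2)
seed=[(320,240),(326,200),(338,173),(357,147),(381,125),(410,108),(455,97)]
W=[]
n,l,st,ce=cv2.connectedComponentsWithStats((g>150).astype(np.uint8))
for s in seed:
    k=l[s[1],s[0]];W.append(onplane(c,ce[k],.0565)[:2]);print(st[k,4],end=' ')
for s in [(441,181),(394,228)]:W.append(onplane(c,s,.0565)[:2])
W=np.array(W);U=np.r_[MARK,[[-.042,-.026],[-.042,.026]]]
th,R,t=kabsch(U,W);print(np.degrees(th),t);print(((U@R.T+t)-W)*1000)
E
```

```text
132 164 232 308 422 509 555 -168.26845069324685 [0.55328915 0.00983026]
[[-0.01476205  0.28577669]
 [ 0.11350924  0.07896507]
 [ 0.08120972  0.03817805]
 [ 0.10609007 -0.01039427]
 [ 0.11181462 -0.0552382 ]
 [ 0.29762699 -0.12377749]
 [ 0.31723274 -0.35195112]
 [-0.59715061  0.19035938]
 [-0.41557073 -0.05191811]]
```

Request:
carry_out([
  {"jaw": -1,"tx": -0.5,"ty": 0,"tz": 2,"wx": 0,"wy": 0,"wz": 0},
  {"jaw": -1,"tx": -0.5,"ty": 0,"tz": 2,"wx": 0,"wy": 0,"wz": 0},
  {"jaw": -1,"tx": -0.5,"ty": 0,"tz": 2,"wx": 0,"wy": 0,"wz": 0},
  {"jaw": -1,"tx": -0.6,"ty": 0.1,"tz": 2,"wx": 0,"wy": 0,"wz": 0},
  {"jaw": -1,"tx": -0.6,"ty": 0.1,"tz": 2,"wx": 0,"wy": 0,"wz": 0},
  {"jaw": -1,"tx": 0,"ty": 0,"tz": 0,"wx": 0,"wy": 4,"wz": -1.4},
  {"jaw": -1,"tx": 0,"ty": 0,"tz": 0,"wx": 0.2,"wy": 4,"wz": -1.5},
  {"jaw": -1,"tx": 0,"ty": 0,"tz": 0,"wx": 0,"wy": 0,"wz": 0},
  {"jaw": -1,"tx": 0,"ty": 0,"tz": 0,"wx": 0,"wy": 0,"wz": 0},
  {"jaw": -1,"tx": 0,"ty": 0,"tz": 0,"wx": 0,"wy": 0,"wz": 0},
])

```text
clock: 6.2
tcp_pos: [0.5874, -0.0714, 0.26]
orientation: [-0.066, 0.287, 0.956, 0.02]
wrist_force: [-0.1, 0.2, 0.3]
finger_gap: 0.0001
```

```bash
sed -i 's/Tu=np.array(.*/Tu=np.array([.55332,.00966])/' h.py; python3 - <<'E'
from h import *
P,R=report()
P1,R1=target(86/110,.0565+.003,8);print(P1,*delta(P,R,P1,R1))
cv2.imwrite("pics/w2.png",eyes.read_camera("wrist"))
E
```

```text
clock 6.20 tcp [ 0.5874 -0.0714  0.26  ] F [-0.13  0.2   0.28] gap 0.0001 q [-15.2  27.9  -3.7  66.    2.5  18. ]
edge world [ 0.5766 -0.0642  0.0872] radius 109.1 mm arc s 86.3 mm tool axes [[-0.827, 0.551, -0.115], [0.545, 0.835, 0.076], [0.138, 0.0, -0.99]]
[ 0.58685451 -0.07209111  0.23234728] [-0.37834764 -0.09129798  2.7422285 ] [0.00332198 0.07918377 0.07364635]
```

View pics/w2.png

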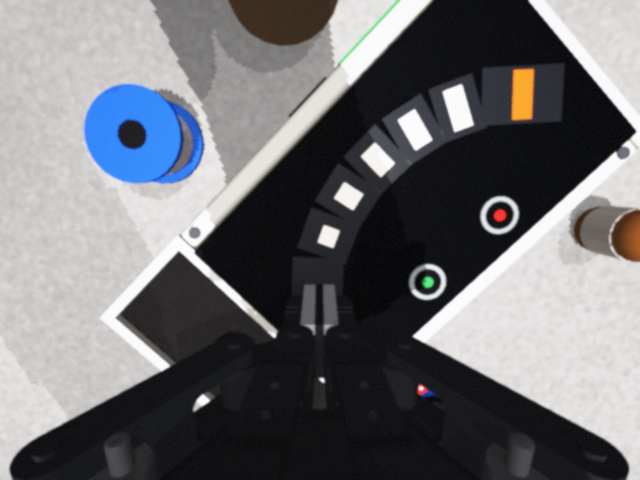

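The fingertips are over mark 1, centred at (320,295), and the keys are well clear. I'll descend.

Request:
carry_out([
  {"jaw": -1,"tx": -0.1,"ty": -0.1,"tz": 0.7,"wx": 0,"wy": 0,"wz": 0},
  {"jaw": -1,"tx": -0.1,"ty": 0,"tz": 0.7,"wx": 0,"wy": 0,"wz": 0},
  {"jaw": -1,"tx": -0.1,"ty": 0,"tz": 0.7,"wx": 0,"wy": 0,"wz": 0},
  {"jaw": -1,"tx": -0.08,"ty": 0,"tz": 0.65,"wx": 0,"wy": 0,"wz": 0},
  {"jaw": -1,"tx": 0,"ty": 0,"tz": 0,"wx": 0,"wy": 0,"wz": 0},
  {"jaw": -1,"tx": 0,"ty": 0,"tz": 0,"wx": 0,"wy": 0,"wz": 0},
])

```text
clock: 7.0
tcp_pos: [0.5871, -0.0721, 0.232]
orientation: [-0.067, 0.287, 0.956, 0.02]
wrist_force: [0.1, -0.2, 0.3]
finger_gap: 0.0002
```

Request:
carry_out([
  {"jaw": -1,"tx": -0.02,"ty": 0,"tz": 0.15,"wx": 0,"wy": 0,"wz": 0},
  {"jaw": -1,"tx": -0.02,"ty": 0,"tz": 0.15,"wx": 0,"wy": 0,"wz": 0},
  {"jaw": -1,"tx": -0.02,"ty": 0,"tz": 0.15,"wx": 0,"wy": 0,"wz": 0},
  {"jaw": -1,"tx": 0,"ty": 0,"tz": 0,"wx": 0,"wy": 0,"wz": 0},
])

```text
clock: 7.5
tcp_pos: [0.5871, -0.0721, 0.2276]
orientation: [-0.066, 0.287, 0.956, 0.02]
wrist_force: [-0.0, -0.3, 2.5]
finger_gap: 0.0001
```

```bash
python3 - <<'E'
from h import *
report()
cv2.imwrite("pics/w3.png",eyes.read_camera("wrist"));report()
E
```

```text
clock 7.50 tcp [ 0.5871 -0.0721  0.2276] F [-0.03 -0.28  2.5 ] gap 0.0001 q [-15.3  29.4  -6.1  62.1   2.5  17.9]
edge world [ 0.5762 -0.0649  0.0547] radius 109.9 mm arc s 86.3 mm tool axes [[-0.827, 0.55, -0.116], [0.545, 0.835, 0.076], [0.139, 0.0, -0.99]]
clock 7.55 tcp [ 0.5871 -0.0721  0.2276] F [0.49 0.56 2.57] gap -0.0002 q [-15.3  29.4  -6.   62.1   2.5  17.9]
edge world [ 0.5762 -0.0649  0.0548] radius 109.9 mm arc s 86.3 mm tool axes [[-0.827, 0.55, -0.116], [0.545, 0.835, 0.076], [0.139, 0.0, -0.99]]
```

```bash
python3 - <<'E'
from h import *
for ds in (4,):
    a=target(86/110,.054);b=target((86-ds)/110,.054);print(delta(*a,*b))
# check rounding drift, simulating 10 identical rows (shift, then turn)
P,R=cur()[1:];tip0=P+R.apply(TIP)
for i in range(20):
    P=P+R.apply([.0040,.0,0]) if 0 else P+R.apply(np.array(delta(*a,*b)[0]).round(2)/100);R=R*Ro.from_rotvec(np.array(delta(*a,*b)[1]).round(1),degrees=True)
e=P+R.apply(TIP);R2=Ro.from_euler('z',TH).as_matrix()[:2,:2];u=R2.T@(e[:2]-Tu)+[.085,0];print(e,np.hypot(*u)*1e3,np.arctan2(u[1],u[0])*110)
E
```

```text
(array([ 0.39688303, -0.04065932,  0.05577827]), array([-2.89964775e-01, -1.59036496e-15,  2.06320658e+00]))
[ 5.30930504e-01 -2.32114626e-04  5.39902490e-02] 109.05319627738095 5.184452296080062
```

Request:
carry_out([
  {"jaw": -1,"tx": 0.4,"ty": -0.04,"tz": 0.08,"wx": -0.3,"wy": 0,"wz": 2.1},
  {"jaw": -1,"tx": 0.4,"ty": -0.04,"tz": 0.08,"wx": -0.3,"wy": 0,"wz": 2.1},
  {"jaw": -1,"tx": 0.4,"ty": -0.04,"tz": 0.06,"wx": -0.3,"wy": 0,"wz": 2.1},
  {"jaw": -1,"tx": 0.4,"ty": -0.04,"tz": 0.06,"wx": -0.3,"wy": 0,"wz": 2.1},
  {"jaw": -1,"tx": 0.4,"ty": -0.04,"tz": 0.06,"wx": -0.3,"wy": 0,"wz": 2.1},
  {"jaw": -1,"tx": 0.4,"ty": -0.04,"tz": 0.06,"wx": -0.3,"wy": 0,"wz": 2.1},
  {"jaw": -1,"tx": 0.4,"ty": -0.04,"tz": 0.06,"wx": -0.3,"wy": 0,"wz": 2.1},
  {"jaw": -1,"tx": 0.4,"ty": -0.04,"tz": 0.06,"wx": -0.3,"wy": 0,"wz": 2.1},
  {"jaw": -1,"tx": 0,"ty": 0,"tz": 0,"wx": 0,"wy": 0,"wz": 0},
])

```text
clock: 8.68
tcp_pos: [0.56, -0.0531, 0.2269]
orientation: [-0.063, 0.425, 0.903, 0.03]
wrist_force: [0.0, -0.1, 2.8]
finger_gap: -0.0003
```

```bash
python3 - <<'E'
from h import *
P,R=report();P1,R1=target(22/110,.0538);print(*delta(P,R,P1,R1))
im=eyes.read_camera("wrist");cv2.imwrite("pics/w4.png",im)
E
```

```text
clock 8.68 tcp [ 0.56   -0.0531  0.2269] F [ 0.05 -0.15  2.84] gap -0.0003 q [-14.7  26.  -11.7  58.7   4.7  35.4]
edge world [ 0.5517 -0.0428  0.054 ] radius 109.9 mm arc s 53.1 mm tool axes [[-0.632, 0.77, -0.088], [0.763, 0.638, 0.108], [0.14, 0.001, -0.99]]
[3.09599175 0.07647525 0.45924079] [-2.24270469 -0.0271395  16.2842512 ]
```

View pics/w4.png

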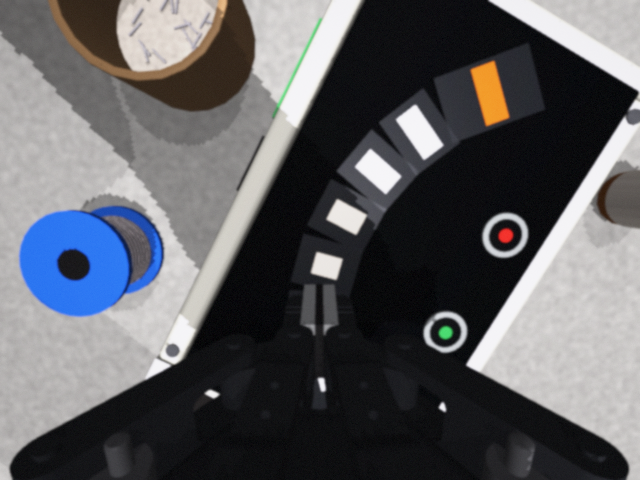

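The fingertip is on mark 2, with mark 3's bar just ahead at (326,265), and the force is steady at 2.8 N. I'll continue the same arc.

Request:
carry_out([
  {"jaw": -1,"tx": 0.4,"ty": -0.04,"tz": 0.06,"wx": -0.3,"wy": 0,"wz": 2.1},
  {"jaw": -1,"tx": 0.4,"ty": -0.04,"tz": 0.06,"wx": -0.3,"wy": 0,"wz": 2.1},
  {"jaw": -1,"tx": 0.4,"ty": -0.04,"tz": 0.06,"wx": -0.3,"wy": 0,"wz": 2.1},
  {"jaw": -1,"tx": 0.4,"ty": -0.04,"tz": 0.06,"wx": -0.3,"wy": 0,"wz": 2.1},
  {"jaw": -1,"tx": 0.4,"ty": -0.04,"tz": 0.06,"wx": -0.3,"wy": 0,"wz": 2.1},
  {"jaw": -1,"tx": 0.4,"ty": -0.04,"tz": 0.06,"wx": -0.3,"wy": 0,"wz": 2.1},
  {"jaw": -1,"tx": 0.4,"ty": -0.04,"tz": 0.06,"wx": -0.3,"wy": 0,"wz": 2.1},
  {"jaw": -1,"tx": 0.4,"ty": -0.04,"tz": 0.06,"wx": -0.3,"wy": 0,"wz": 2.1},
  {"jaw": -1,"tx": 0,"ty": 0,"tz": 0,"wx": 0,"wy": 0,"wz": 0},
])

```text
clock: 9.85
tcp_pos: [0.5405, -0.0277, 0.2265]
orientation: [-0.058, 0.553, 0.83, 0.039]
wrist_force: [0.6, -0.1, 2.3]
finger_gap: 0.0002
```

```bash
python3 - <<'E'
from h import *
P,R=report();P1,R1=target(-20/110,.0535);print(*delta(P,R,P1,R1))
E
```

```text
clock 9.85 tcp [ 0.5405 -0.0277  0.2265] F [ 0.56 -0.09  2.31] gap 0.0002 q [-13.   23.1 -16.5  55.1   6.6  54. ]
edge world [ 0.5356 -0.0154  0.0536] radius 109.5 mm arc s 21.1 mm tool axes [[-0.382, 0.923, -0.053], [0.913, 0.386, 0.129], [0.14, 0.001, -0.99]]
[4.07498316 0.25117982 0.58807802] [-2.90108121 -0.03859742 21.20543251]
```

Request:
carry_out([
  {"jaw": -1,"tx": 0.4,"ty": -0.04,"tz": 0.06,"wx": -0.3,"wy": 0,"wz": 2.1},
  {"jaw": -1,"tx": 0.4,"ty": -0.04,"tz": 0.06,"wx": -0.3,"wy": 0,"wz": 2.1},
  {"jaw": -1,"tx": 0.4,"ty": -0.03,"tz": 0.06,"wx": -0.3,"wy": 0,"wz": 2.1},
  {"jaw": -1,"tx": 0.4,"ty": -0.04,"tz": 0.06,"wx": -0.3,"wy": 0,"wz": 2.1},
  {"jaw": -1,"tx": 0.4,"ty": -0.03,"tz": 0.06,"wx": -0.3,"wy": 0,"wz": 2.1},
  {"jaw": -1,"tx": 0.4,"ty": -0.04,"tz": 0.06,"wx": -0.3,"wy": 0,"wz": 2.1},
  {"jaw": -1,"tx": 0.4,"ty": -0.03,"tz": 0.06,"wx": -0.3,"wy": 0,"wz": 2.1},
  {"jaw": -1,"tx": 0.4,"ty": -0.04,"tz": 0.06,"wx": -0.3,"wy": 0,"wz": 2.1},
  {"jaw": -1,"tx": 0.4,"ty": -0.03,"tz": 0.06,"wx": -0.3,"wy": 0,"wz": 2.1},
  {"jaw": -1,"tx": 0.4,"ty": -0.04,"tz": 0.06,"wx": -0.3,"wy": 0,"wz": 2.1},
  {"jaw": -1,"tx": 0,"ty": 0,"tz": 0,"wx": 0,"wy": 0,"wz": 0},
])

```text
clock: 11.22
tcp_pos: [0.5279, 0.0106, 0.2261]
orientation: [-0.05, 0.696, 0.715, 0.05]
wrist_force: [-0.3, -0.3, 3.4]
finger_gap: -0.0001
```

```bash
python3 - <<'E'
from h import *
P,R=report();P1,R1=target(-60/110,.0535);print(*delta(P,R,P1,R1))
im=eyes.read_camera("wrist");cv2.imwrite("pics/w5.png",im);print(get_state()["wrist_force"])
E
```

```text
clock 11.22 tcp [0.5279 0.0106 0.2261] F [-0.3  -0.31  3.37] gap -0.0001 q [ -9.5  20.4 -20.7  50.4   7.9  78.9]
edge world [0.5278 0.0239 0.0532] radius 108.8 mm arc s -19.5 mm tool axes [[-0.027, 1.0, -0.002], [0.99, 0.027, 0.14], [0.14, 0.002, -0.99]]
[4.03008521 0.16850181 0.54268785] [-2.83656027 -0.07086542 20.86496729]
[-0.77577298 -0.25832593  3.55229939]
```

View pics/w5.png

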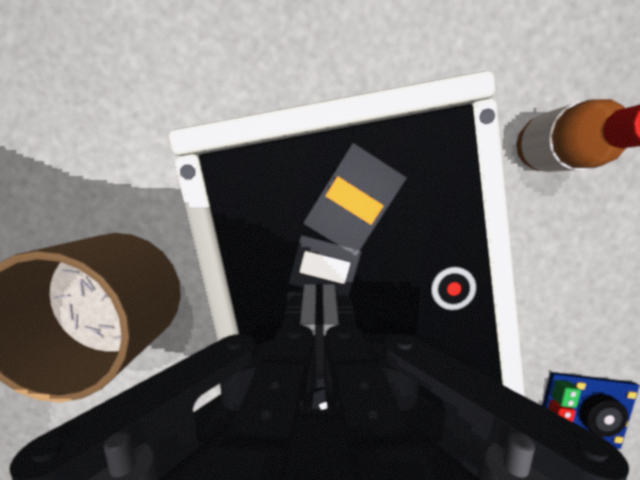

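The fingertip is on mark 5, with mark 6's bar at (325,267), the orange bar at (354,200) ahead, and the red key clear. I'll continue.

Request:
carry_out([
  {"jaw": -1,"tx": 0.4,"ty": -0.03,"tz": 0.05,"wx": -0.3,"wy": 0,"wz": 2.1},
  {"jaw": -1,"tx": 0.4,"ty": -0.03,"tz": 0.06,"wx": -0.3,"wy": 0,"wz": 2.1},
  {"jaw": -1,"tx": 0.4,"ty": -0.03,"tz": 0.05,"wx": -0.3,"wy": 0,"wz": 2.1},
  {"jaw": -1,"tx": 0.4,"ty": -0.03,"tz": 0.06,"wx": -0.3,"wy": 0,"wz": 2.1},
  {"jaw": -1,"tx": 0.4,"ty": -0.03,"tz": 0.05,"wx": -0.3,"wy": 0,"wz": 2.1},
  {"jaw": -1,"tx": 0.4,"ty": -0.03,"tz": 0.06,"wx": -0.3,"wy": 0,"wz": 2.1},
  {"jaw": -1,"tx": 0.4,"ty": -0.03,"tz": 0.05,"wx": -0.3,"wy": 0,"wz": 2.1},
  {"jaw": -1,"tx": 0.4,"ty": -0.03,"tz": 0.06,"wx": -0.3,"wy": 0,"wz": 2.1},
  {"jaw": -1,"tx": 0,"ty": 0,"tz": 0,"wx": 0,"wy": 0,"wz": 0},
])

```text
clock: 12.4
tcp_pos: [0.5287, 0.0429, 0.2261]
orientation: [-0.042, 0.794, 0.604, 0.057]
wrist_force: [-0.5, -1.0, 2.3]
finger_gap: 0.0002
```

```bash
python3 - <<'E'
from h import *
P,R=report();P1,R1=target(-80/110,.0532);print(*delta(P,R,P1,R1))
E
```

```text
clock 12.40 tcp [0.5287 0.0429 0.2261] F [-0.46 -0.96  2.33] gap 0.0002 q [ -6.   19.3 -22.3  46.9   8.   99.6]
edge world [0.5326 0.0557 0.0532] radius 107.8 mm arc s -52.3 mm tool axes [[0.263, 0.964, 0.039], [0.954, -0.266, 0.135], [0.141, 0.002, -0.99]]
[ 2.7850888  -0.16410298  0.39786137] [-1.93113327 -0.10009101 14.38298212]
```

Request:
carry_out([
  {"jaw": -1,"tx": 0.4,"ty": -0.06,"tz": 0.06,"wx": -0.3,"wy": 0,"wz": 2.1},
  {"jaw": -1,"tx": 0.4,"ty": -0.06,"tz": 0.06,"wx": -0.3,"wy": 0,"wz": 2.1},
  {"jaw": -1,"tx": 0.4,"ty": -0.06,"tz": 0.06,"wx": -0.3,"wy": 0,"wz": 2.1},
  {"jaw": -1,"tx": 0.4,"ty": -0.06,"tz": 0.06,"wx": -0.3,"wy": 0,"wz": 2.1},
  {"jaw": -1,"tx": 0.4,"ty": -0.06,"tz": 0.06,"wx": -0.3,"wy": 0,"wz": 2.1},
  {"jaw": -1,"tx": 0.4,"ty": -0.06,"tz": 0.06,"wx": -0.3,"wy": 0,"wz": 2.1},
  {"jaw": -1,"tx": 0.4,"ty": -0.06,"tz": 0.06,"wx": -0.3,"wy": 0,"wz": 2.1},
  {"jaw": -1,"tx": 0,"ty": 0,"tz": 0,"wx": 0,"wy": 0,"wz": 0},
  {"jaw": -1,"tx": 0,"ty": 0,"tz": 0,"wx": 0,"wy": 0,"wz": 0},
  {"jaw": -1,"tx": 0,"ty": 0,"tz": 0,"wx": 0,"wy": 0,"wz": 0},
])

```text
clock: 13.65
tcp_pos: [0.5354, 0.0705, 0.2258]
orientation: [-0.034, 0.865, 0.496, 0.062]
wrist_force: [-0.8, -0.0, 2.7]
finger_gap: 0.0001
```

```bash
python3 - <<'E'
from h import *
report()
im=eyes.read_camera("wrist");cv2.imwrite("pics/w6.png",im);print(get_state()["wrist_force"])
t=eyes.read_camera("top");print(get_state()["wrist_force"])
cv2.imwrite("pics/t6.png",cv2.resize(t[170:350,240:460],None,fx=3,fy=3,interpolation=cv2.INTER_CUBIC))
E
```

```text
clock 13.65 tcp [0.5354 0.0705 0.2258] F [-0.79 -0.01  2.74] gap 0.0001 q [ -2.7  19.2 -22.5  44.4   7.1 117.9]
edge world [0.5425 0.082  0.053 ] radius 109.0 mm arc s -80.8 mm tool axes [[0.5, 0.863, 0.073], [0.855, -0.505, 0.121], [0.141, 0.002, -0.99]]
[-0.24301596  0.09432882  1.75014061]
[-0.79725014  0.0106321   2.96032118]
```

View pics/w6.png

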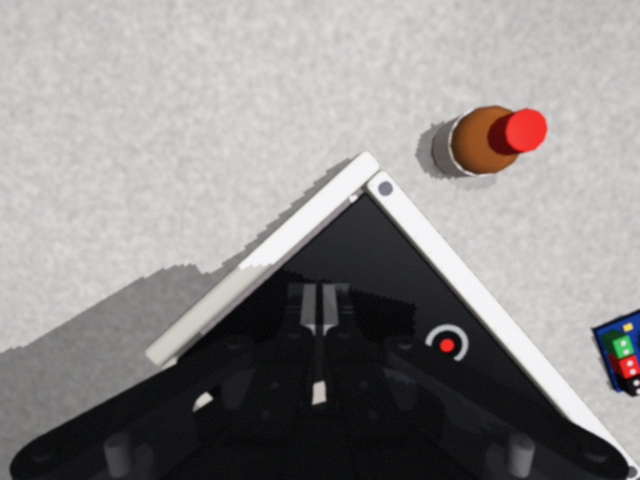

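View pics/t6.png

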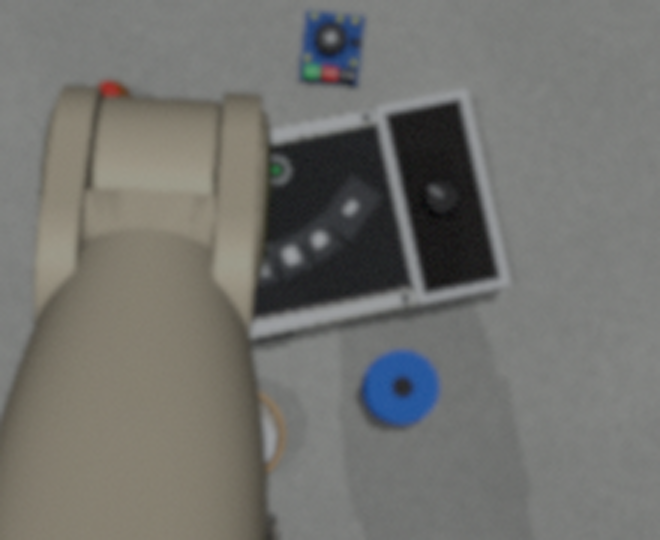

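The fingertip covers mark 7, with force around 2.7 N. In the top view, mark 1's bar is at about (357.3,239) px, against (356.9,239.4) at the start, so the unit hasn't moved. I'll hand in.

```bash
python3 -c "
from workcell import env,get_state
print(env.hand_in());print(get_state()['clock'],get_state()['wrist_force'])"
```

```text
the job is handed in; nothing more can be done
None
the job is handed in; nothing more can be done
```

The fingertip ran along the whole scale from mark 1 to mark 7, and the job was handed in with it still resting on the orange mark. I located the unit in the top camera view and confirmed it with the wrist camera; the two agreed to about 0.4 mm. The run used the shut fingers, tilted 8° so the trailing edge slid along the arc, at about 32 mm/s.

Last checks before handing in, at about 13.7 s of the 43 s:
- **Position:** by the arm's pose, the contact edge was at −80.8 mm along the arc, and the middle of mark 7 is at −81 mm. It stayed within about 2 mm of the mid-width line on a scale 28 mm wide.
- **Force:** the readings I took along the sweep were 2.3–3.6 N. The final ones were 2.7, 1.75 and 3.0 N, with noise around 0.5–1 N. That puts the glass roughly 1.5–3.5 mm down, well off its stop at 10 mm.
- **Surroundings:** the keys were well clear in the wrist pictures. In the top picture the unit had moved less than about 1 mm. The arm partly hid the pot and flux bottle from above, and I didn't measure the other things' positions again at the end.

No check failed. The only disagreement was the scatter in the force readings. I have no direct reading of glass travel or of the contact force on each mark, and handing in gave no verdict.

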